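# Open the dish warmer and hold its lid at 45 degrees

### The job

Pull the drawer of the dish warmer out to its stop with its lid still down, then raise the drawer's clear lid to 45 degrees, half-way between flat and upright (the red mark on the quadrant), so that the dishes can be inspected. The lid falls shut by itself, so finish while still holding it there, steady, with the drawer still fully out; leave the bottles, tube, can, tape and red box beside it where they are.

Things in the scene. Friction and masses are not known exactly. Their poses are not given: they have to be found in the camera images.
- warmer: dish warmer, a low white housing fixed to the table, 180 (x) x 186 (y) x 98 (z) mm, open at the front; origin at the centre of its underside, x towards its back, z up. The drawer slides out along its -x. The roof covers the whole lid until the drawer comes out; the drawer's blue front panel (z 12 to 48 mm) is flush with the housing's front when closed, and the slot above it is open
- drawer_handle (a point): middle of the drawer's red handle, a round bar of 10 mm diameter along the warmer's y, 60 mm long over its ends, standing 41 mm in front of the blue front panel and 70 mm above the table; its two struts run from its ends down to the panel. The bar can be pinched across (10 mm) or over its ends (60 mm). Axes as the warmer's
- drawer (a joint): how far the drawer is out, in m: 0 closed, 0.100 at its stop; friction about 4 N, it stays where it is left. Two loose 39 mm dishes, 11 mm high, lie in it under the lid and ride along
- lid_grip (a point): centre of the black handle bar on the lid: a cylinder of 14 mm diameter and 40 mm length along the warmer's y, on a central stem of 10 mm diameter, 26 mm above the lid's mid-plane (24 mm clear height from lid top to bar centre). It lies 70 mm from the hinge line, measured along the lid, towards the robot. Can be pinched over its end faces (40 mm; the lid can then pivot between the fingers) or across (14 mm). Axes turn with the lid; at angle 0 they are the warmer's
- lid_hinge (a point): middle of the lid's hinge line, on the drawer (moves with it), 52 mm above the table; the line runs along the warmer's y and lies 10 mm in front of the housing when the drawer is fully out. Axes as the warmer's
- lid (a joint): angle of the lid in rad: 0 flat and shut, grows as its front edge rises up and back; 0.785 is 45 degrees, 1.4 its limit. Clear plate with blue rim, 91 x 146 x 5 mm, 0.15 to 0.31 kg, hinged at its far edge; it falls shut from any angle. A white quadrant at its left end (+y) carries marks each 15 degrees, the one at 45 degrees red
- buffer_bottle: bystander, loose, leave alone: small round white bottle with white cap, 33 mm wide, 70 mm tall; origin at the centre of its underside, z up
- oil_bottle: bystander, loose, leave alone: amber dropper bottle, 33 mm wide, 90 mm tall; origin at the centre of its underside, z up
- objective_can: bystander, loose, leave alone: white round can with black screw cap, 41 mm wide, 66 mm tall; origin at the centre of its underside, z up
- tube_rinse: bystander, loose, leave alone: standing tube with blue cap, 34 mm wide, 108 mm tall; origin at the centre of its underside, z up
- tape_roll: bystander, loose, leave alone: roll of lime-green tape lying flat, 56 mm wide, 19 mm high; origin at the centre of its underside, z up
- slide_box: bystander, loose, leave alone: flat red box, 35 x 84 x 28 mm; origin at the centre of its underside, z up

How it is judged:
By the outcome, as a careful person would: the job done as asked, in the order asked, and still so for the second after the job is handed in, while the arm keeps its last pose, push and grip.
It also fails if it takes over 42 s, if anything falls off the work surface, if the arm or the gripper's body presses on something with over 40 N, if the wrist force passes 120 N, or if a joint passes its speed limit or range.

### The arm

A 6-joint arm with a two-finger parallel gripper is mounted at the origin on a cart in front of the work surface, level with it; the furniture and walls round the work are solid. World frame = base frame: x ahead of the robot, y to its left, z up, the work surface at z = 0. Lengths are in m, angles in rad, forces in N, time in s.
With the tool pointing down it reaches from about 0.375 to 0.975 m from the base axis. Payload 3.8 kg.
Tool frame: the origin (TCP) lies at the very end of the fingers, on their centre line; the grasp point (between the pads) lies 19 mm behind it; z points along the fingers, y is the line along which they close (so a half turn about z gives the same grasp; the last joint's range is limited). The gripper opens to 88 mm and grips with 3 to 60 N. Pads are 18 mm wide; open, the fingers measure 123 mm over their backs; the gripper's body (75 mm by 187 mm) begins 45 mm behind the grasp point.
Start: joints at [-1.287, 0.264, 1.604, -0, 1.274, -0.037], TCP at [0.213, -0.641, 0.239] pointing down, gripper open.
Joint ranges: [-2.63, 2.63], [-0.94, 2.18], [0.31, 2.57], [-1.31, 4.45], [0, 2.66], [-2.55, 2.55]. Speed limits (rad/s): [2.57, 2.57, 3.14, 3.14, 3.14, 3.14].

### API

Orientations are given as a unit quaternion [x, y, z, w].
In Python, from plant import * gives the robot as it stands.
- The arm moves only by the tool servo_tool, never from a script. Its argument "plan" is a list of rows, each an object with "slide": the shift along the tool's x, y, z scaled (see below), a list of three; "angular": the turn, a rotation vector about the tool's x, y, z scaled (see below), a list of three. In form: [{"slide": [x, y, z], "angular": [rx, ry, rz]}, ...]. A call has exactly 5 rows; each row is the pose to reach, as a shift and turn from the pose commanded when the call began, along the tool's axes at that moment, turning the shorter way round; what a row does not reach only later rows make up. The controller multiplies each number of a shift by 200 mm and each number of a turn by 180 degrees. A row lasts 1/8 s, in which the tool goes at most 62.5 mm and 10.7 degrees, less where a joint would pass 70% of its speed; a pose out of reach is approached as far as the arm can. A call with a number of a shift or a turn outside -1 to 1 is refused whole. A call with a gripper value outside its range is refused whole. "hand" is the closure, from -1 (fully open) to 1 (shut), set as the call begins (left out, the last holds). The fingers move at their own pace and stop on an object; the grip force is fixed at half the most. Time passes only in rows, so rows that repeat a pose let the fingers close, or fill a call up. It gives the time, the measured TCP pose, the force, the opening and the grip force at its end, in the units of the state.
- observe(): the state, without advancing time (a new reading comes with each control period).
- capture(name): name is "scene" or "top" or "wrist"; returns (picture, depth): 384x512x3 uint8, blue, green, red; 384x512 float32, m along the optical axis (not along the pixel's ray), 0 where there is no reading.
- get_calibration(name): a dict with "fx", "fy", "cx", "cy" (pixels), "world_to_cam" (4x4, takes a point from world to camera coordinates); the wrist camera has in their place "T_tool_cam" (4x4, takes a point from camera to tool coordinates, whose origin is the TCP and whose axes are the flange's). Camera axes: x right, y up, looking along -z (the intrinsics and any distortion apply to the point x, -y, -z); pixel columns grow to the right and rows downward; lengths in m; the calibration is good to about 2 mm. A picture is of the moment at which its call begins: read the wrist's pose just before it. get_calibration takes no time and is no camera call.
- finish_job(): hands the job in; it is judged then, once.
The state is a dict: "clock": time; "joint_positions": joint angles; "qd": joint speeds; "tau": joint torques, N m; "tcp_pos": TCP position; "tcp_rot": TCP orientation; "force": force on the tool from outside, world axes, zero at the start; "moment": the same for the moment, N m; "gripper_width": opening from 0.0 (shut) to 1.0 (fully open); "gripper_force": force on a finger pad.
Only numpy, scipy, OpenCV 4.12 (cv2) and the standard library are available. Lean on these libraries where they do the work, as an engineer would, in place of code of your own. Each camera call takes 0.05 s, during which the arm holds its last target. There are 200 camera calls.

## Working session

There is one attempt and no reset: what is moved stays moved. The work goes in short steps, Python scripts to look and compute and a tool call to move; the robot and the scene stay as the last step left them, time stands still between calls to the robot, and variables do not carry over. Pictures are saved under pics/ and viewed, at most 10 in all, crops included, and the job is handed in when it is done.

Besides the shell and the picture viewer there is one more tool, called after ">>>" as name(argument=value, ...), one argument or row to a line, values as JSON. servo_tool: Moves the arm, as the interface text tells. Its arguments: {"type":"object","properties":{"plan":{"type":"array","items":{"type":"object","properties":{"slide":{"type":"array","items":{"type":"number","minimum":-1,"maximum":1}},"angular":{"type":"array","items":{"type":"number","minimum":-1,"maximum":1}}}}},"hand":{"type":"number"}},"required":["plan"]}

```bash
mkdir -p pics
cat > h.py <<'E'
from plant import *
import numpy as np, cv2
from scipy.spatial.transform import Rotation as R
def cam(name):
    s=observe(); c=get_calibration(name); im,d=capture(name)
    if name=='wrist':
        T=np.eye(4);T[:3,:3]=R.from_quat(s['tcp_rot']).as_matrix();T[:3,3]=s['tcp_pos']
        M=T@np.array(c['T_tool_cam'])
    else: M=np.linalg.inv(np.array(c['world_to_cam']))
    return im,d,c,M
def pts(d,c,M):
    v,u=np.mgrid[:d.shape[0],:d.shape[1]]
    p=np.stack([(u-c['cx'])/c['fx']*d,-(v-c['cy'])/c['fy']*d,-d,np.ones_like(d)],-1)
    return (p@M.T)[...,:3]
E
python3 - <<'E'
from h import *
for n in('scene','top'):
    im,d,c,M=cam(n); cv2.imwrite(f'pics/{n}0.png',im); np.savez(n+'0.npz',im=im,d=d,P=pts(d,c,M))
    print({k:v for k,v in c.items() if k!='world_to_cam'},M.round(3).tolist())
print(observe())
E
```

```text
{'fx': 499.0444049813855, 'fy': 499.0444049813855, 'cx': 255.04561190607293, 'cy': 185.96127072422763} [[-0.795, 0.39, -0.464, 0.04], [-0.606, -0.498, 0.62, 0.681], [0.011, 0.774, 0.633, 0.841], [0.0, 0.0, 0.0, 1.0]]
{'fx': 436.1565810683561, 'fy': 436.1565810683561, 'cx': 257.35707164983904, 'cy': 197.79943969264792} [[-0.01, 0.98, -0.197, 0.332], [-1.0, -0.015, -0.024, -0.052], [-0.027, 0.196, 0.98, 1.225], [0.0, 0.0, 0.0, 1.0]]
{'clock': 0.1, 'joint_positions': array([-1.28691450e+00,  2.64661937e-01,  1.60522741e+00,  3.41851149e-06,
        1.27370822e+00, -3.68890785e-02]), 'qd': array([-2.30299943e-05, -2.04575856e-03, -3.20881988e-03,  3.86632160e-05,
        2.08421870e-03,  1.55151162e-03]), 'tau': array([-4.94383967e-04, -5.03620327e+01, -3.58071363e+01,  7.30206608e-02,
        2.33191985e-02, -4.52773622e-05]), 'tcp_pos': array([ 0.21265287, -0.6399519 ,  0.23752863]), 'tcp_rot': array([ 9.87165384e-01,  1.59698149e-01, -1.21864163e-04, -9.95025458e-04]), 'force': array([-0.44855648, -0.15707717, -0.4734346 ]), 'moment': array([ 0.00683759, -0.02212995,  0.05772434]), 'gripper_force': 0.0, 'gripper_width': 1.0000430770261186}
```

View pics/scene0.png

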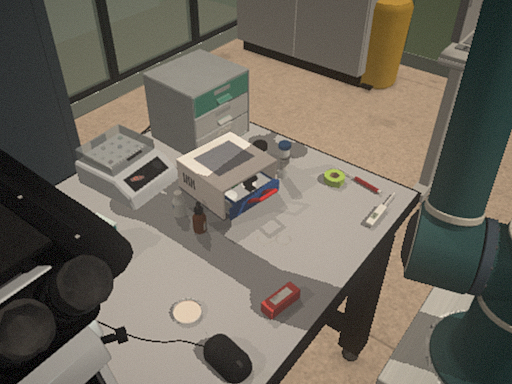

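View pics/top0.png

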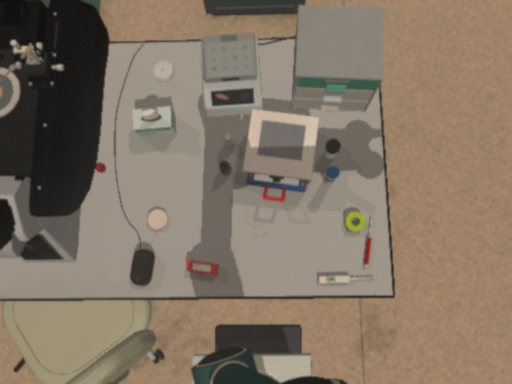

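The top view shows the white housing at about (280,145), its red handle at (275,195), tube and can to its right at (332,173)/(333,147), and amber and white bottles to its left at (225,168)/(228,140). The red box is at (202,268) and the tape at (356,221).

Run:
```python
from h import *
for n in('top','scene'):
    z=np.load(n+'0.npz'); im,P,d=z['im'],z['P'],z['d']
    b,g,r=[im[...,i].astype(int) for i in range(3)]
    w=(P[...,0]>.3)&(P[...,0]<.9)&(abs(P[...,1]+.09)<.2)&(d>0)
    m=w&(r>110)&(r>g*2)&(r>b*1.8)
    k,lab,st,ce=cv2.connectedComponentsWithStats(m.astype('uint8'))
    for i in range(1,k):
        if st[i,4]>8:
            q=P[lab==i]; print(n,'red',st[i],ce[i].round(1),np.median(q,0).round(3),q.min(0).round(3),q.max(0).round(3))
    # roof
    m=w&(abs(P[...,2]-.098)<.008)
    k,lab,st,ce=cv2.connectedComponentsWithStats(m.astype('uint8'))
    i=1+st[1:,4].argmax(); q=P[lab==i].astype('float32')
    print(n,'roof',np.median(q[:,2]),cv2.minAreaRect(q[:,:2]))
    hm=w&(P[...,2]>.055)&(P[...,2]<.085)&(r>g*1.6)
    q=P[hm]
    if len(q)>8:
        print('bar z band',len(q),np.median(q,0).round(4),cv2.minAreaRect(q[:,:2].astype('float32')))
    for zz in (.02,):
        m=w&(P[...,2]>.012)&(P[...,2]<.2)
        k,lab,st,ce=cv2.connectedComponentsWithStats(m.astype('uint8'))
        for i in range(1,k):
            if st[i,4]>40:
                q=P[lab==i]; print(' obj',st[i].tolist(),q.min(0).round(3),q.max(0).round(3))
im=cv2.imread('pics/top0.png')[100:220,200:360]; cv2.imwrite('pics/topc.png',cv2.resize(im,None,fx=5,fy=5,interpolation=2))
```

```text
top red [263 188  22  14  97] [273.7 196.2] [ 0.563 -0.066  0.073] [ 0.553 -0.097  0.053] [ 0.593 -0.039  0.079]
top red [210 264   7  11  49] [213.5 269.2] [0.376 0.097 0.027] [0.363 0.091 0.022] [0.39  0.107 0.032]Traceback (most recent call last):
  File "<stdin>", line 15, in <module>
cv2.error: OpenCV(4.12.0) /io/opencv/modules/imgproc/src/convhull.cpp:143: error: (-215:Assertion failed) total >= 0 && (depth == CV_32F || depth == CV_32S) in function 'convexHull'
```

Run:
```python
from h import *
for n in('top','scene'):
    z=np.load(n+'0.npz'); im,P,d=z['im'],z['P'].astype('float32'),z['d']
    b,g,r=[im[...,i].astype(int) for i in range(3)]
    w=(P[...,0]>.3)&(P[...,0]<.9)&(abs(P[...,1]+.09)<.2)&(d>0)
    m=w&(abs(P[...,2]-.098)<.008)
    k,lab,st,ce=cv2.connectedComponentsWithStats(m.astype('uint8'))
    i=1+st[1:,4].argmax(); q=P[lab==i]
    print(n,'roof',np.median(q[:,2]),cv2.minAreaRect(np.ascontiguousarray(q[:,:2])))
    q=P[w&(P[...,2]>.062)&(P[...,2]<.085)&(r>g*1.8)&(r>110)&(P[...,0]<.62)]
    print('bar',len(q),np.median(q,0),cv2.minAreaRect(np.ascontiguousarray(q[:,:2])), q[:,:2][q[:,1].argmin()],q[:,:2][q[:,1].argmax()])
    m=w&(P[...,2]>.012)&(P[...,2]<.2)
    k,lab,st,ce=cv2.connectedComponentsWithStats(m.astype('uint8'))
    for i in range(1,k):
        if st[i,4]>40:
            q=P[lab==i]; print(' obj',st[i].tolist(),q.min(0).round(3),q.max(0).round(3))
im=cv2.imread('pics/top0.png')[100:220,200:360]; cv2.imwrite('pics/topc.png',cv2.resize(im,None,fx=5,fy=5,interpolation=2))
```

```text
top roof 0.09839981 ((0.7070690393447876, -0.08926694095134735), (0.18613427877426147, 0.18229392170906067), 81.40202331542969)
bar 97 [ 0.56129026 -0.06614909  0.07364724] ((0.568281888961792, -0.06815112382173538), (0.05801035463809967, 0.02598639391362667), 78.1396713256836) [ 0.5674759  -0.09603917] [ 0.5647832  -0.03927715]
 obj [292, 72, 69, 40, 1901] [ 0.823 -0.29   0.012] [ 0.9   -0.125  0.2  ]
 obj [208, 76, 111, 126, 7005] [ 0.553 -0.192  0.012] [0.9   0.11  0.114]
 obj [223, 133, 12, 16, 142] [0.721 0.042 0.013] [0.751 0.073 0.074]
 obj [324, 138, 17, 19, 232] [ 0.69  -0.254  0.013] [ 0.73  -0.215  0.077]
 obj [219, 160, 13, 15, 137] [0.645 0.052 0.014] [0.676 0.084 0.092]
 obj [324, 166, 16, 19, 203] [ 0.608 -0.241  0.012] [ 0.64  -0.209  0.114]
 obj [345, 212, 10, 20, 131] [ 0.477 -0.289  0.012] [ 0.529 -0.266  0.026]
 obj [210, 263, 9, 13, 89] [0.36  0.088 0.013] [0.392 0.108 0.032]
 obj [319, 275, 31, 8, 172] [ 0.338 -0.269  0.012] [ 0.357 -0.188  0.021]
scene roof 0.09846685 ((0.7053879499435425, -0.08926497399806976), (0.19075611233711243, 0.18358489871025085), 81.60111999511719)
bar 95 [ 0.56067973 -0.06240354  0.0732734 ] ((0.5659774541854858, -0.06630511581897736), (0.058307331055402756, 0.025102516636252403), 83.61901092529297) [ 0.55405456 -0.09430715] [ 0.56837624 -0.03723797]
 obj [114, 77, 166, 153, 11149] [ 0.552 -0.29   0.012] [0.9  0.11 0.2 ]
 obj [279, 140, 13, 36, 377] [ 0.606 -0.238  0.012] [ 0.638 -0.207  0.113]
 obj [324, 172, 19, 13, 121] [ 0.475 -0.289  0.012] [ 0.528 -0.263  0.023]
 obj [172, 189, 15, 26, 270] [0.719 0.045 0.012] [0.75  0.076 0.072]
 obj [366, 204, 21, 21, 171] [ 0.336 -0.27   0.012] [ 0.357 -0.187  0.019]
 obj [284, 281, 17, 17, 131] [0.359 0.089 0.013] [0.392 0.11  0.032]
```

View pics/topc.png

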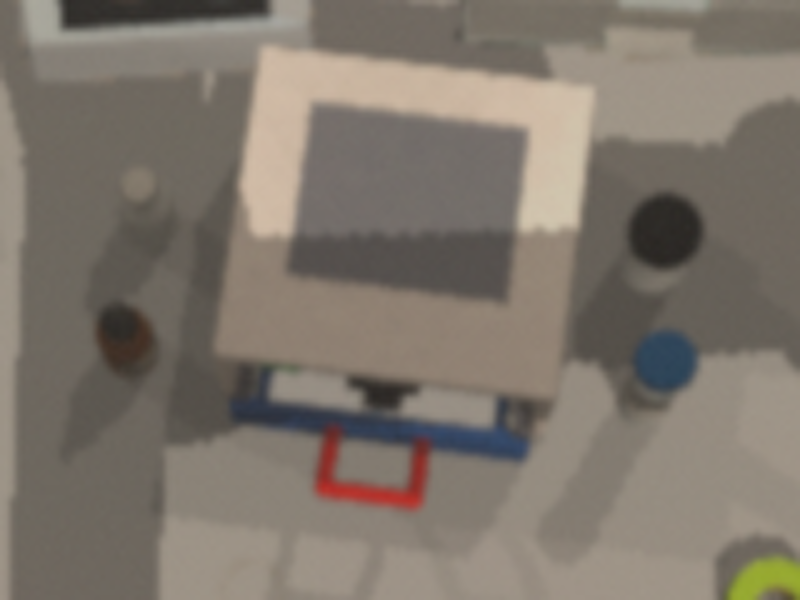

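Housing centre is about (0.706,-0.089) with yaw about -8.5°. The handle bar is at about (0.561,-0.065), so the drawer is already about 16 mm out. Moving to a hover.

>>> servo_tool(
  plan=[
    {"slide":[0.2,-0.17,0],"angular":[0,0,0]},
    {"slide":[0.4,-0.34,0],"angular":[0,0,0]},
    {"slide":[0.6,-0.51,0],"angular":[0,0,0]},
    {"slide":[0.8,-0.68,0],"angular":[0,0,0]},
    {"slide":[1,-0.85,0],"angular":[0,0,0]},
  ],
  hand=0.3,
)

```text
clock: 0.72
tcp_pos: [0.3495, -0.4144, 0.2382]
tcp_rot: [0.987, 0.16, -0.0, -0.0]
force: [0.9, -0.5, -0.5]
gripper_width: 0.458
gripper_force: 0.0
```

>>> servo_tool(
  plan=[
    {"slide":[0.2,-0.17,0],"angular":[0,0,-0.05]},
    {"slide":[0.4,-0.34,0],"angular":[0,0,-0.1]},
    {"slide":[0.6,-0.51,0],"angular":[0,0,-0.15]},
    {"slide":[0.8,-0.68,0],"angular":[0,0,-0.2]},
    {"slide":[1,-0.85,0],"angular":[0,0,-0.25]},
  ],
)

```text
clock: 1.35
tcp_pos: [0.4856, -0.1901, 0.2384]
tcp_rot: [0.85, 0.528, -0.0, -0.0]
force: [0.2, 0.2, -0.3]
gripper_width: 0.353
gripper_force: 0.0
```

```bash
cat >> h.py <<'E'
def rel(pos,yaw_y,pitch=0):
    """numbers for TCP at pos, tool pointing down, tool y at world yaw yaw_y (deg)"""
    s=observe(); r0=R.from_quat(s['tcp_rot']); y=np.radians(yaw_y)
    Y=np.array([np.cos(y),np.sin(y),0]); Z=np.array([0,0,-1.]); X=np.cross(Y,Z)
    r1=R.from_matrix(np.c_[X,Y,Z])
    print('slide',(r0.inv().apply(np.array(pos)-s['tcp_pos'])/.2).round(3),'ang',((r0.inv()*r1).as_rotvec()/np.pi).round(3))
    print('t',round(s['clock'],2),'tcp',s['tcp_pos'].round(4),'F',s['force'].round(1),'w',round(s['gripper_width'],3),'gf',round(s['gripper_force'],1))
E
python3 -c "
from h import *
print(observe()['joint_positions'].round(2)); rel((.535,-.061,.2),-8.5)"
```

```text
[-0.42 -0.03  1.93 -0.    1.24  0.04]
slide [ 0.688 -0.065  0.192] ang [-0.     0.    -0.099]
t 1.35 tcp [ 0.4856 -0.1901  0.2384] F [ 0.2  0.2 -0.3] w 0.353 gf 0.0
```

>>> servo_tool(
  plan=[
    {"slide":[0.2,-0.02,0.05],"angular":[0,0,-0.04]},
    {"slide":[0.45,-0.04,0.1],"angular":[0,0,-0.07]},
    {"slide":[0.69,-0.065,0.19],"angular":[0,0,-0.1]},
    {"slide":[0.69,-0.065,0.19],"angular":[0,0,-0.1]},
    {"slide":[0.69,-0.065,0.19],"angular":[0,0,-0.1]},
  ],
)

```text
clock: 1.98
tcp_pos: [0.5351, -0.0628, 0.2005]
tcp_rot: [0.758, 0.652, -0.0, -0.0]
force: [-0.6, 0.2, 0.7]
gripper_width: 0.347
gripper_force: 0.0
```

Run:
```python
from h import *
im,d,c,M=cam('wrist'); cv2.imwrite('pics/w1.png',im); P=pts(d,c,M).astype('float32')
np.savez('w1.npz',im=im,P=P)
b,g,r=[im[...,i].astype(int) for i in range(3)]
m=(d>0)&(r>90)&(r>g*2)&(r>b*1.8)&(P[...,0]<.62)&(P[...,2]>.06)&(P[...,2]<.09)
q=P[m]; print(len(q),np.median(q,0),q.min(0),q.max(0))
t=q[q[:,2]>.07]; print(t.mean(0), cv2.minAreaRect(np.ascontiguousarray(t[:,:2])))
rel((.561,-.065,.2),-8.5)
```

```text
874 [ 0.5635631  -0.06311898  0.0725802 ] [ 0.55314666 -0.09606544  0.0600822 ] [ 0.5880155  -0.03674629  0.07586391]
[ 0.5615909  -0.06408335  0.07323414] ((0.5632317066192627, -0.0653313621878624), (0.05720209702849388, 0.013233654201030731), 81.19544982910156)
slide [0.011 0.128 0.004] ang [ 0.     0.    -0.001]
t 2.02 tcp [ 0.5353 -0.0634  0.2009] F [0.5 0.  0.5] w 0.346 gf 0.0
```

View pics/w1.png

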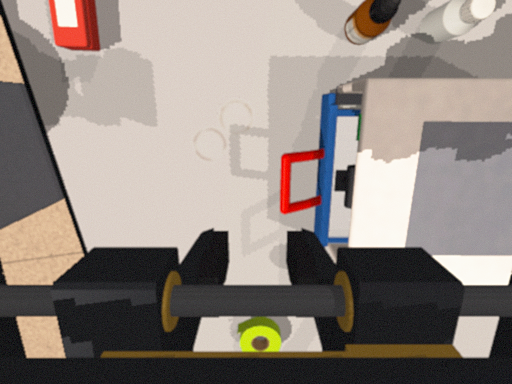

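The wrist view shows the red handle bar at (286,182), with free space between it and the blue panel at (325,170). Descending over it and closing.

>>> servo_tool(
  plan=[
    {"slide":[0.005,0.13,0],"angular":[0,0,0]},
    {"slide":[0.005,0.13,0.2],"angular":[0,0,0]},
    {"slide":[0.005,0.13,0.4],"angular":[0,0,0]},
    {"slide":[0.005,0.13,0.6],"angular":[0,0,0]},
    {"slide":[0.005,0.13,0.735],"angular":[0,0,0]},
  ],
)

```text
clock: 2.65
tcp_pos: [0.5604, -0.0672, 0.0524]
tcp_rot: [0.759, 0.651, -0.0, -0.0]
force: [0.8, 0.1, -0.3]
gripper_width: 0.352
gripper_force: 0.0
```

>>> servo_tool(
  plan=[
    {"slide":[0,0,0],"angular":[0,0,0]},
    {"slide":[0,0,0],"angular":[0,0,0]},
    {"slide":[0,0,0],"angular":[0,0,0]},
    {"slide":[0,0,0],"angular":[0,0,0]},
    {"slide":[0,0,0],"angular":[0,0,0]},
  ],
  hand=1,
)

```text
clock: 3.28
tcp_pos: [0.5621, -0.0665, 0.0553]
tcp_rot: [0.758, 0.652, 0.0, 0.001]
force: [-2.2, -4.4, 5.0]
gripper_width: 0.1
gripper_force: 30.0
```

Run:
```python
from h import *
rel((.4777,-.0551,.053),-8.5)
```

```text
slide [-0.007 -0.426  0.011] ang [ 0.001  0.    -0.001]
t 3.27 tcp [ 0.5621 -0.0665  0.0553] F [-2.2 -4.4  5. ] w 0.1 gf 30.0
```

>>> servo_tool(
  plan=[
    {"slide":[0,-0.06,0],"angular":[0,0,0]},
    {"slide":[0,-0.14,0],"angular":[0,0,0]},
    {"slide":[0,-0.22,0],"angular":[0,0,0]},
    {"slide":[0,-0.3,0],"angular":[0,0,0]},
    {"slide":[0,-0.36,0],"angular":[0,0,0]},
  ],
)

```text
clock: 3.9
tcp_pos: [0.4926, -0.0558, 0.0554]
tcp_rot: [0.758, 0.652, 0.002, 0.003]
force: [3.7, -6.3, -0.9]
gripper_width: 0.102
gripper_force: 30.0
```

>>> servo_tool(
  plan=[
    {"slide":[0,-0.02,0],"angular":[0,0,0]},
    {"slide":[0,-0.04,0],"angular":[0,0,0]},
    {"slide":[0,-0.05,0],"angular":[0,0,0]},
    {"slide":[0,-0.06,0],"angular":[0,0,0]},
    {"slide":[0,-0.07,0],"angular":[0,0,0]},
  ],
)

```text
clock: 4.53
tcp_pos: [0.4793, -0.0537, 0.0554]
tcp_rot: [0.758, 0.652, 0.002, 0.003]
force: [3.5, -5.2, -1.5]
gripper_width: 0.101
gripper_force: 30.0
```

>>> servo_tool(
  plan=[
    {"slide":[0,-0.01,0],"angular":[0,0,0]},
    {"slide":[0,-0.02,0],"angular":[0,0,0]},
    {"slide":[0,-0.03,0],"angular":[0,0,0]},
    {"slide":[0,-0.03,0],"angular":[0,0,0]},
    {"slide":[0,-0.03,0],"angular":[0,0,0]},
  ],
)

```text
clock: 5.15
tcp_pos: [0.478, -0.0536, 0.0555]
tcp_rot: [0.758, 0.652, 0.005, 0.007]
force: [16.8, -7.9, -17.4]
gripper_width: 0.101
gripper_force: 30.0
```

>>> servo_tool(
  plan=[
    {"slide":[0,0.01,0],"angular":[0,0,0]},
    {"slide":[0,0.01,0],"angular":[0,0,0]},
    {"slide":[0,0.01,0],"angular":[0,0,0]},
    {"slide":[0,0.01,0],"angular":[0,0,0]},
    {"slide":[0,0.01,0],"angular":[0,0,0]},
  ],
  hand=0.4,
)

```text
clock: 5.78
tcp_pos: [0.4721, -0.0518, 0.0537]
tcp_rot: [0.758, 0.652, -0.0, -0.0]
force: [-0.5, -0.3, -0.1]
gripper_width: 0.296
gripper_force: 0.0
```

>>> servo_tool(
  plan=[
    {"slide":[0,0,-0.15],"angular":[0,0,0]},
    {"slide":[0,0,-0.4],"angular":[0,0,0]},
    {"slide":[0,0,-0.65],"angular":[0,0,0]},
    {"slide":[0,0,-0.75],"angular":[0,0,0]},
    {"slide":[0,0,-0.75],"angular":[0,0,0]},
  ],
)

```text
clock: 6.4
tcp_pos: [0.4737, -0.0522, 0.2058]
tcp_rot: [0.758, 0.652, 0.002, 0.002]
force: [-0.2, -0.3, -0.3]
gripper_width: 0.3
gripper_force: 0.0
```

Run:
```python
from h import *
im,d,c,M=cam('wrist'); cv2.imwrite('pics/w2.png',im); P=pts(d,c,M).astype('float32')
b,g,r=[im[...,i].astype(int) for i in range(3)]
m=(d>0)&(r>90)&(r>g*2)&(r>b*1.8)&(P[...,0]<.55)&(P[...,1]<.03)&(P[...,2]>.07)
q=P[m]; print('bar',len(q),q.mean(0),cv2.minAreaRect(np.ascontiguousarray(q[:,:2])))
ax=np.array([.989,-.148]); C=np.array([.706,-.0893])
print('out',-(q.mean(0)[:2]-C)@ax-.131)
m=(d>0)&(im.max(2)<60)&(P[...,2]>.072)&(P[...,2]<.095)&(abs(P[...,0]-.538)<.06)&(abs(P[...,1]+.064)<.06)
q=P[m]; print('grip',len(q),q.mean(0),q.max(0),cv2.minAreaRect(np.ascontiguousarray(q[:,:2])))
m=(d>0)&(abs(P[...,2]-.098)<.006)&(P[...,0]>.58)&(abs(P[...,1]+.09)<.12); q=P[m]; print('roof',q.min(0),q.max(0))
print(observe()['joint_positions'].round(2)); rel((.538,-.064,.2),-98.5)
```

```text
bar 565 [ 0.47860593 -0.0512839   0.07332409] ((0.4807235896587372, -0.05242671072483063), (0.057302284985780716, 0.013263829983770847), 81.36976623535156)
out 0.09951912144341463
grip 464 [ 0.5382833  -0.05916712  0.08273365] [ 0.54654497 -0.04206705  0.0856984 ] ((0.5382440686225891, -0.06101061403751373), (0.038009099662303925, 0.011546876281499863), 81.6566162109375)
roof [ 0.6097955  -0.18072852  0.09200869] [0.70347947 0.01661628 0.10104352]
[-0.16 -0.1   2.06  0.    1.18 -0.01]
slide [-0.01   0.333  0.021] ang [ 0.    -0.     0.499]
t 6.45 tcp [ 0.4725 -0.052   0.204 ] F [ 0.6  0.4 -0.6] w 0.302 gf 0.0
```

View pics/w2.png

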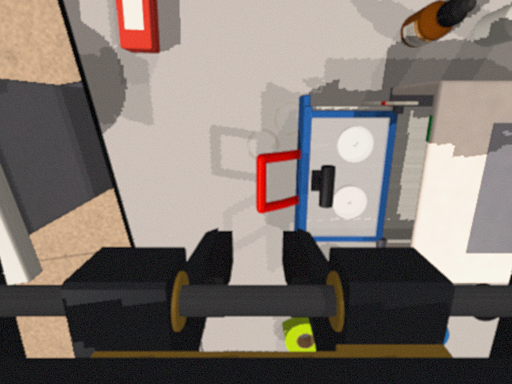

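The drawer is out at its stop (about 0.0995 m) with the lid down. The black lid bar is at pixel (327,186), at about (0.5385,-0.061,0.078). Turning 90° above it.

>>> servo_tool(
  plan=[
    {"slide":[0,0.08,0],"angular":[0,0,0.055]},
    {"slide":[0,0.17,0],"angular":[0,0,0.11]},
    {"slide":[0,0.25,0],"angular":[0,0,0.165]},
    {"slide":[0,0.33,0],"angular":[0,0,0.22]},
    {"slide":[0,0.335,0.02],"angular":[0,0,0.275]},
  ],
  hand=-0.6,
)

```text
clock: 7.08
tcp_pos: [0.5383, -0.062, 0.1972]
tcp_rot: [0.962, 0.272, -0.001, -0.001]
force: [0.4, 0.3, -0.2]
gripper_width: 0.797
gripper_force: 0.0
```

>>> servo_tool(
  plan=[
    {"slide":[0,0,0],"angular":[0,0,0.055]},
    {"slide":[0,0,0],"angular":[0,0,0.11]},
    {"slide":[0,0,0],"angular":[0,0,0.165]},
    {"slide":[0,0,0],"angular":[0,0,0.224]},
    {"slide":[0,0,0],"angular":[0,0,0.224]},
  ],
)

```text
clock: 7.7
tcp_pos: [0.5372, -0.0618, 0.1973]
tcp_rot: [0.997, -0.073, -0.002, -0.0]
force: [-0.2, 0.2, 0.9]
gripper_width: 0.799
gripper_force: 0.0
```

Run:
```python
from h import *
im,d,c,M=cam('wrist'); cv2.imwrite('pics/w3.png',im); P=pts(d,c,M).astype('float32')
m=(d>0)&(im.max(2)<60)&(P[...,2]>.074)&(P[...,2]<.095)&(abs(P[...,0]-.538)<.04)&(abs(P[...,1]+.064)<.04)
q=P[m]; print('grip',len(q),q.mean(0),q.max(0),cv2.minAreaRect(np.ascontiguousarray(q[:,:2])))
print(observe()['joint_positions'].round(2)); rel((.5385,-.0615,.0605),-98.5)
```

```text
grip 566 [ 0.5407869  -0.06239518  0.08270583] [ 0.54776275 -0.04304561  0.08636448] ((0.5402872562408447, -0.06239248439669609), (0.03782614320516586, 0.011273055337369442), 81.20547485351562)
[-0.16  0.04  1.93  0.    1.17  1.55]
slide [ 0.008 -0.002  0.686] ang [-0.     0.001  0.001]
t 7.75 tcp [ 0.5374 -0.0618  0.1977] F [ 0.5 -0.1 -0.6] w 0.799 gf 0.0
```

View pics/w3.png

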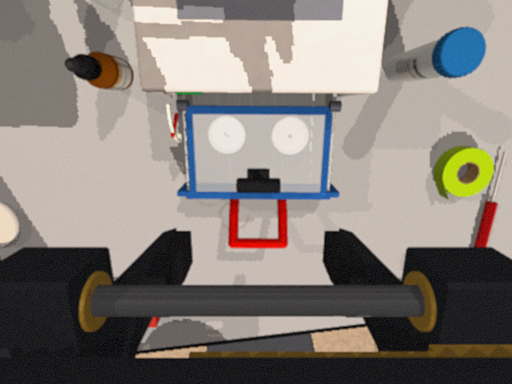

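The wrist view shows the lid bar at (258,185), centred between the open fingers, with nothing in the way. Descending to pinch over its ends.

>>> servo_tool(
  plan=[
    {"slide":[0.01,0,0.2],"angular":[0,0,0]},
    {"slide":[0.01,0,0.4],"angular":[0,0,0]},
    {"slide":[0.01,0,0.55],"angular":[0,0,0]},
    {"slide":[0.01,0,0.65],"angular":[0,0,0]},
    {"slide":[0.01,0,0.68],"angular":[0,0,0]},
  ],
)

```text
clock: 8.38
tcp_pos: [0.5386, -0.062, 0.0613]
tcp_rot: [0.997, -0.072, -0.002, -0.0]
force: [-0.5, -0.5, 0.1]
gripper_width: 0.801
gripper_force: 0.0
```

>>> servo_tool(
  plan=[
    {"slide":[0,0,0],"angular":[0,0,0]},
    {"slide":[0,0,0],"angular":[0,0,0]},
    {"slide":[0,0,0],"angular":[0,0,0]},
    {"slide":[0,0,0],"angular":[0,0,0]},
    {"slide":[0,0,0],"angular":[0,0,0]},
  ],
  hand=1,
)

```text
clock: 9.0
tcp_pos: [0.5412, -0.0631, 0.0647]
tcp_rot: [0.997, -0.073, 0.001, 0.001]
force: [-0.6, -4.2, 4.3]
gripper_width: 0.447
gripper_force: 30.0
```

Run:
```python
from h import *
rel((.538,-.062,.0605),-98.5)
for t in (5,10,15,20,25,30,35,40,45,47):
    a=np.radians(t); print(t,((70*(1-np.cos(a))+26*np.sin(a))/200).round(4),(-(70*np.sin(a)+26*np.cos(a)-26)/200).round(4))
```

```text
slide [-0.017 -0.003  0.021] ang [ 0.    -0.001  0.   ]
t 9.0 tcp [ 0.5412 -0.0631  0.0647] F [-0.6 -4.2  4.3] w 0.447 gf 30.0
5 0.0127 -0.03
10 0.0279 -0.0588
15 0.0456 -0.0862
20 0.0656 -0.1119
25 0.0877 -0.1357
30 0.1119 -0.1576
35 0.1379 -0.1772
40 0.1654 -0.1946
45 0.1944 -0.2094
47 0.2064 -0.2146
```

>>> servo_tool(
  plan=[
    {"slide":[0.01,-0.03,0],"angular":[0,0,0]},
    {"slide":[0.012,-0.03,0],"angular":[0,0,0]},
    {"slide":[0.012,-0.03,0],"angular":[0,0,0]},
    {"slide":[0.012,-0.03,0],"angular":[0,0,0]},
    {"slide":[0.012,-0.03,0],"angular":[0,0,0]},
  ],
)

```text
clock: 9.62
tcp_pos: [0.5425, -0.0629, 0.0645]
tcp_rot: [0.997, -0.072, -0.001, 0.005]
force: [-7.7, -25.0, 6.8]
gripper_width: 0.444
gripper_force: 30.0
```

I put the lift in the sideways slot, which only loaded the grip sideways (25 N). Undoing that and starting the arc properly.

>>> servo_tool(
  plan=[
    {"slide":[-0.006,0.015,0],"angular":[0,0,0]},
    {"slide":[-0.012,0.03,0],"angular":[0,0,0]},
    {"slide":[-0.012,0.03,0],"angular":[0,0,0]},
    {"slide":[-0.006,0.03,-0.015],"angular":[0,0,0]},
    {"slide":[0,0.03,-0.03],"angular":[0,0,0]},
  ],
)

```text
clock: 10.25
tcp_pos: [0.5427, -0.0633, 0.0689]
tcp_rot: [0.997, -0.073, -0.0, 0.001]
force: [3.2, -7.3, -6.3]
gripper_width: 0.45
gripper_force: 30.0
```

>>> servo_tool(
  plan=[
    {"slide":[0.007,0,-0.014],"angular":[0,0,0]},
    {"slide":[0.015,0,-0.029],"angular":[0,0,0]},
    {"slide":[0.024,0,-0.043],"angular":[0,0,0]},
    {"slide":[0.033,0,-0.056],"angular":[0,0,0]},
    {"slide":[0.033,0,-0.056],"angular":[0,0,0]},
  ],
)

```text
clock: 10.88
tcp_pos: [0.5479, -0.0641, 0.0793]
tcp_rot: [0.997, -0.073, -0.002, 0.001]
force: [1.3, -6.9, -5.3]
gripper_width: 0.449
gripper_force: 30.0
```

Run:
```python
from h import *
im,d,c,M=cam('scene'); cv2.imwrite('pics/s2.png',cv2.resize(im[130:230,170:310],None,fx=5,fy=5,interpolation=2)); print(observe()['force'])
rel((.5385,-.062,.060),-98.5)
```

```text
[ 0.7726959  -6.63273041 -4.4784099 ]
slide [-0.048 -0.004  0.096] ang [0.    0.001 0.   ]
t 10.93 tcp [ 0.5479 -0.0641  0.0792] F [ 0.8 -6.6 -4.5] w 0.451 gf 30.0
```

View pics/s2.png

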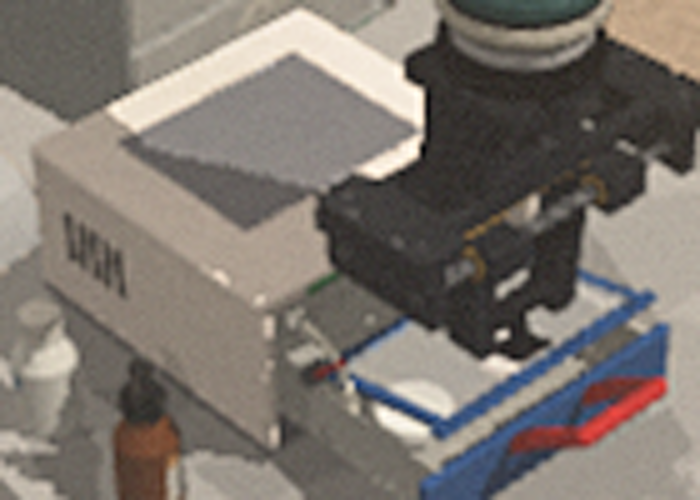

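The scene crop shows the lid raised a little (front edge at (540,365) above the panel) and the drawer still out. Continuing the arc.

>>> servo_tool(
  plan=[
    {"slide":[0.01,0,-0.013],"angular":[0,0,0]},
    {"slide":[0.02,0,-0.026],"angular":[0,0,0]},
    {"slide":[0.03,0,-0.038],"angular":[0,0,0]},
    {"slide":[0.041,0,-0.05],"angular":[0,0,0]},
    {"slide":[0.041,0,-0.05],"angular":[0,0,0]},
  ],
)

```text
clock: 11.55
tcp_pos: [0.555, -0.0652, 0.0889]
tcp_rot: [0.997, -0.073, -0.003, 0.001]
force: [-1.2, -5.7, -5.0]
gripper_width: 0.449
gripper_force: 30.0
```

>>> servo_tool(
  plan=[
    {"slide":[0.012,0,-0.011],"angular":[0,0,0]},
    {"slide":[0.024,0,-0.022],"angular":[0,0,0]},
    {"slide":[0.037,0,-0.032],"angular":[0,0,0]},
    {"slide":[0.05,0,-0.042],"angular":[0,0,0]},
    {"slide":[0.05,0,-0.042],"angular":[0,0,0]},
  ],
)

```text
clock: 12.18
tcp_pos: [0.5639, -0.0665, 0.0972]
tcp_rot: [0.997, -0.073, -0.004, 0.0]
force: [-4.0, -5.7, -1.5]
gripper_width: 0.449
gripper_force: 30.0
```

>>> servo_tool(
  plan=[
    {"slide":[0.013,0,-0.009],"angular":[0,0,0]},
    {"slide":[0.027,0,-0.017],"angular":[0,0,0]},
    {"slide":[0.041,0,-0.025],"angular":[0,0,0]},
    {"slide":[0.055,0,-0.032],"angular":[0,0,0]},
    {"slide":[0.055,0,-0.032],"angular":[0,0,0]},
  ],
)

```text
clock: 12.8
tcp_pos: [0.5749, -0.0682, 0.1038]
tcp_rot: [0.997, -0.073, -0.004, 0.001]
force: [-4.5, -5.2, 0.1]
gripper_width: 0.449
gripper_force: 30.0
```

```bash
cat > ck.py <<'E'
from h import *
import sys
ax=np.array([.989,-.148]); C=np.array([.706,-.0893])
def frame(q): return np.c_[(q[:,:2]-C)@ax,(q[:,:2]-C)@np.array([.148,.989]),q[:,2]]
s=observe(); w=frame(s['tcp_pos'][None])[0]; v=np.array([w[0]+.1,w[2]+.019-.052])
print('F',s['force'].round(1),'tcp w',w.round(4),'r',np.hypot(*v).round(4),'theta from tcp',np.degrees(np.arctan2(v[1],-v[0])-np.arctan2(.026,.070)).round(1))
for n in('scene','top','wrist'):
    im,d,c,M=cam(n); np.savez(n+'f.npz',im=im,d=d,P=pts(d,c,M)); P=pts(d,c,M); Wp=frame(P.reshape(-1,3)).reshape(P.shape)
    cv2.imwrite(f'pics/{n}{sys.argv[1]}.png',im)
    b,g,r=[im[...,i].astype(int) for i in range(3)]
    blue=(d>0)&(b>r*1.5)&(b>g*1.2)&(b>50)&(abs(Wp[...,1])<.085)&(Wp[...,0]>-.24)&(Wp[...,0]<-.09)
    q=Wp[blue&(Wp[...,2]>.058)]
    if len(q)>20:
        f=np.polyfit(q[:,0],q[:,2],1); print(n,'rim',len(q),q.min(0).round(3),q.max(0).round(3),'slope deg',np.degrees(np.arctan(-np.array(f[0]))).round(1), 'angle about hinge',np.median(np.degrees(np.arctan2(q[:,2]-.0545,-.1-q[:,0]))).round(1))
    q=Wp[(d>0)&(r>90)&(r>g*2)&(r>b*1.8)&(abs(Wp[...,1])<.04)&(Wp[...,0]<-.2)&(Wp[...,2]>.07)&(Wp[...,2]<.08)]
    if len(q)>8: print(n,'handle',len(q),'out',(-np.median(q[:,0])-.131).round(4))
E
python3 ck.py f1
```

```text
F [-4.5 -5.2  0.1] tcp w [-0.1328  0.0015  0.1038] r 0.078 theta from tcp 44.7
scene rim 110 [-0.17  -0.065  0.074] [-0.124  0.074  0.115] slope deg 39.5 angle about hinge 39.6
scene handle 78 out 0.1011
wrist rim 1595 [-0.141 -0.067  0.058] [-0.098  0.076  0.173] slope deg 29.8 angle about hinge 41.8
wrist handle 943 out 0.0962
```

>>> servo_tool(
  plan=[
    {"slide":[0.004,0,-0.008],"angular":[0,0,0]},
    {"slide":[0.009,0,-0.015],"angular":[0,0,0]},
    {"slide":[0.014,0,-0.02],"angular":[0,0,0]},
    {"slide":[0.018,0,-0.025],"angular":[0,0,0]},
    {"slide":[0.018,0,-0.025],"angular":[0,0,0]},
  ],
)

```text
clock: 13.58
tcp_pos: [0.5785, -0.0687, 0.1062]
tcp_rot: [0.997, -0.073, -0.004, 0.0]
force: [1.5, -7.4, -12.6]
gripper_width: 0.449
gripper_force: 30.0
```

```bash
python3 ck.py f2
python3 - <<'E'
import cv2,numpy as np
a=cv2.resize(cv2.imread('pics/scenef2.png')[120:230,180:300],None,fx=4.5,fy=4.5,interpolation=2)
b=cv2.imread('pics/wristf2.png')[60:320,110:410]
cv2.imwrite('pics/fin.png',np.hstack([a[:495,:420],cv2.resize(b,(380,495))[:, :]]))
E
```

```text
F [  1.5  -7.4 -12.6] tcp w [-0.1292  0.0015  0.1062] r 0.0788 theta from tcp 47.9
scene rim 108 [-0.169 -0.066  0.063] [-0.106  0.075  0.119] slope deg 42.1 angle about hinge 42.9
scene handle 78 out 0.1013
wrist rim 1546 [-0.137 -0.067  0.058] [-0.09   0.071  0.175] slope deg 32.4 angle about hinge 45.8
wrist handle 797 out 0.096
```

View pics/fin.png

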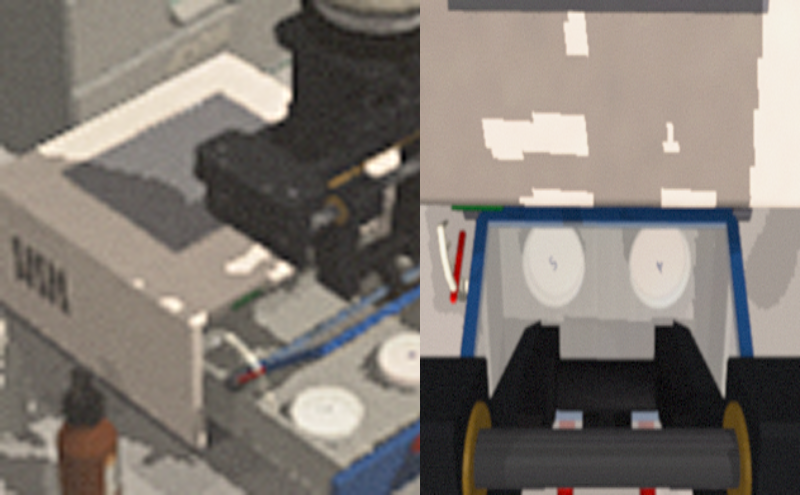

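The fin picture shows the lid near the quadrant's red mark (left part, about (245,378)), the dishes flat in the drawer, and the drawer out. Refining the angle from the side and front rims and the red mark.

Run:
```python
import numpy as np,cv2
ax=np.array([.989,-.148]); C=np.array([.706,-.0893])
for n in('scene','top','wrist'):
    z=np.load(n+'f.npz'); im,P,d=z['im'],z['P'],z['d']
    W=np.stack([(P[...,:2]-C)@ax,(P[...,:2]-C)@np.array([.148,.989]),P[...,2]],-1)
    b,g,r=[im[...,i].astype(int) for i in range(3)]
    red=(d>0)&(r>g*1.5)&(r>b*1.4)&(r>60)&(W[...,1]>.06)&(W[...,1]<.1)&(W[...,0]>-.2)&(W[...,0]<-.09)
    q=W[red]
    if len(q): print(n,'red',len(q),np.median(q,0).round(4),q.min(0).round(3),q.max(0).round(3))
    blue=(d>0)&(b>r*1.5)&(b>g*1.2)&(b>50)&(W[...,0]>-.18)&(W[...,0]<-.08)&(W[...,2]>.056)
    for lab,m in(('left',blue&(W[...,1]>.055)&(W[...,1]<.08)),('right',blue&(W[...,1]<-.055)&(W[...,1]>-.08)),('front',blue&(abs(W[...,1])<.05)&(W[...,2]>.1)&(W[...,2]<.13))):
        q=W[m]
        if len(q)>10:
            p=q[:,[0,2]]; vx,vy,x0,y0=cv2.fitLine(p.astype('float32'),cv2.DIST_HUBER,0,.01,.01).ravel()
            md=np.median(p,0); print(n,lab,len(q),'line',np.degrees(np.arctan(-vy/vx)).round(1),'med',md.round(4),'z at x=-.1',(y0+vy/vx*(-.1-x0)).round(4),'ang',np.degrees(np.arctan2(md[1]-.052,-.1-md[0])).round(1), 'ext',p.min(0).round(3),p.max(0).round(3))
```

```text
scene red 7 [-0.1113  0.0769  0.0657] [-0.125  0.069  0.058] [-0.104  0.078  0.079]
scene left 26 line 42.3 med [-0.1632  0.113 ] z at x=-.1 0.0557 ang 44.0 ext [-0.166  0.063] [-0.106  0.117]
scene front 67 line 67.4 med [-0.1647  0.1147] z at x=-.1 -0.0405 ang 44.1 ext [-0.167  0.11 ] [-0.157  0.119]
wrist red 189 [-0.1144  0.0765  0.0693] [-0.125  0.075  0.06 ] [-0.105  0.079  0.079]
wrist left 781 line 42.9 med [-0.1185  0.0739] z at x=-.1 0.0565 ang 49.7 ext [-0.137  0.056] [-0.098  0.092]
wrist right 740 line 43.0 med [-0.1195  0.074 ] z at x=-.1 0.0559 ang 48.5 ext [-0.137  0.056] [-0.099  0.091]
```

>>> servo_tool(
  plan=[
    {"slide":[0.003,0,-0.002],"angular":[0,0,0]},
    {"slide":[0.005,0,-0.004],"angular":[0,0,0]},
    {"slide":[0.005,0,-0.004],"angular":[0,0,0]},
    {"slide":[0.005,0,-0.004],"angular":[0,0,0]},
    {"slide":[0.005,0,-0.004],"angular":[0,0,0]},
  ],
)

```text
clock: 14.35
tcp_pos: [0.5792, -0.0689, 0.1066]
tcp_rot: [0.997, -0.073, -0.004, 0.0]
force: [3.2, -6.8, -15.8]
gripper_width: 0.45
gripper_force: 30.0
```

```bash
python3 ck.py f3
python3 - <<'E'
import numpy as np,cv2
ax=np.array([.989,-.148]); C=np.array([.706,-.0893])
z=np.load('wristf.npz'); im,P,d=z['im'],z['P'],z['d']
W=np.stack([(P[...,:2]-C)@ax,(P[...,:2]-C)@np.array([.148,.989]),P[...,2]],-1)
b,g,r=[im[...,i].astype(int) for i in range(3)]
L=lambda p:cv2.fitLine(p.astype('float32'),cv2.DIST_HUBER,0,.01,.01).ravel()
A=lambda l:np.degrees(np.arctan(-l[1]/l[0])).round(1)
red=(d>0)&(r>g*1.5)&(r>b*1.4)&(r>60)&(W[...,1]>.06)&(W[...,1]<.1)&(W[...,0]>-.2)&(W[...,0]<-.09)
blue=(d>0)&(b>r*1.5)&(b>g*1.2)&(b>50)&(W[...,0]>-.18)&(W[...,0]<-.08)&(W[...,2]>.056)&(abs(abs(W[...,1])-.068)<.012)
print('red line',A(L(W[red][:,[0,2]])),'rim line',A(L(W[blue][:,[0,2]])))
E
```

```text
F [  3.2  -6.8 -15.8] tcp w [-0.1284  0.0015  0.1066] r 0.0789 theta from tcp 48.5
scene rim 105 [-0.168 -0.07   0.068] [-0.111  0.075  0.119] slope deg 42.4 angle about hinge 43.7
scene handle 76 out 0.1014
wrist rim 1542 [-0.137 -0.067  0.058] [-0.094  0.071  0.176] slope deg 33.6 angle about hinge 46.6
wrist handle 771 out 0.0958
red line 44.0 rim line 43.6
```

```bash
python3 -c "
from h import *
print(abs(observe()['qd']).max()); print(finish_job())"
```

```text
0.0015644578568490186
the job is handed in; nothing more can be done
None
```

The drawer is out at its stop, and the lid is held steady at about 45° (within about 1° of the red mark by my measurements). I kept clear of the bystanders, though I did not re-measure their positions, and the job was handed in at about 14.5 s.

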